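# Index the assembly wheel to the red marker and lock it

## Robot

A 6-joint arm with a two-finger parallel gripper is mounted at the origin on the work surface. World frame = base frame: x ahead of the robot, y to its left, z up, the work surface at z = 0. Lengths are in mm, angles in degrees, forces in N, time in s.
With the tool pointing down it reaches from about 350 to 975 mm from the base axis. Payload 17.4 kg.
Tool frame: the origin (TCP) lies midway between the tips of the shut fingers; the grasp point (between the pads) lies 19 mm behind it (arm.tcp_to_grasp is the distance from the TCP to the grasp point, in mm); z points along the fingers, y is the line along which they close (so a half turn about z gives the same grasp; the last joint's range is limited). The gripper opens to 85 mm and grips with 20 to 120 N. Pads are 22 mm wide; open, the fingers measure 114 mm over their backs; the gripper's body (76 mm by 85 mm) begins 54 mm behind the grasp point. The pads swing forward as they close: fully open they stand 13 mm farther back than shut.
Start: joints at [70.084, 6.646, 82.598, -0, 90.757, -2.166], TCP at [205.794, 642.87, 231.303] pointing down, gripper open.
Joint ranges: [-162.19, 162.19], [-47.58, 125.68], [4.15, 143.07], [-65.23, 245.23], [0.69, 171.88], [-170.13, 170.13]. Speed limits (degrees/s): [108.29, 108.29, 127.2, 180, 180, 180].

## Interface

Orientations are given as a 3x3 rotation matrix whose columns are the frame's x, y, z axes.
In Python, from workcell import readout, capture, camera_params, arm gives the robot as it stands.
- The arm moves only by the tool arm_command, never from a script. Its argument "rows" is a list of rows, each a list of 2 entries, a list of its own where there are three numbers: the shift along the tool's x, y, z each as a share of 0.12 m, from -1 to 1, then the turn, a rotation vector about the tool's x, y, z each as a share of 1.5 rad, from -1 to 1. A call has 1 to 8 rows; each row is the pose to reach, as a shift and turn from the pose commanded when the call began, along the tool's axes at that moment; what a row does not reach only later rows make up. A row lasts 1/10 s, in which the tool goes at most 50 mm and 8.59 degrees, less where a joint would pass 70% of its speed; a pose out of reach is approached as far as the arm can. A call with a number of a shift or a turn outside -1 to 1 is refused whole. A call with a gripper value outside its range is refused whole. "jaw" is the opening, from 0 (shut) to 1 (fully open), set as the call begins (left out, the last holds). The fingers move at their own pace and stop on an object; the grip force is fixed at half the most. Time passes only in rows, so rows that repeat a pose let the fingers close. It gives the time, the measured TCP pose, the force, the opening and the grip force at its end, in the units of the state.
- readout.sense(): the state, without advancing time (a new reading comes with each control period).
- capture(name): name is "side" or "top"; returns the picture (420x560x3 uint8, blue, green, red); there is no depth.
- camera_params(name): a dict with "mtx" (3x3 intrinsics, pixels), "rvec" (rotation vector, rad) and "tvec" (3), from world to camera coordinates, as OpenCV has them. Camera axes: x right, y down, z forward; pixel columns grow to the right and rows downward; lengths in mm; the calibration is good to about 2 mm. A picture is of the moment at which its call begins. camera_params takes no time and is no camera call.
- arm.sign_off(): hands the job in; it is judged then, once.
The state is a dict: "t": time; "joint_positions": joint angles; "joint_velocities": joint speeds; "effort": joint torques, N m; "position": TCP position; "orientation": TCP orientation; "force": force on the tool from outside, world axes, zero at the start; "wrist_torque": the same for the moment, N m; "gripper_width": opening from 0.0 (shut) to 1.0 (fully open); "finger_force": force on a finger pad.
Only numpy, scipy, OpenCV 4.12 (cv2) and the standard library are available. Lean on these libraries where they do the work, as an engineer would, in place of code of your own. Each camera call takes 0.05 s, during which the arm holds its last target. There are 200 camera calls.

## Task

Push a spoke of the fixture's wheel with a fingertip, turning the wheel until the orange pointer points squarely at the red marker post and stays there. Only then push the yellow lock lever round, away from the robot, all the way to its far stop. Just push: lift nothing, keep the brass housing seated in the hub and leave the tools and parts around the fixture where they are.

Things in the scene. Friction and masses are not known exactly. Their poses are not given: they have to be found in the camera images.
- fixture: Indexing fixture fixed to the bench: a grey disc, 310 mm across, its top 12 mm above the table, with a narrow tongue to its own -y. Origin on the wheel axis at table level; its +x points away from the robot (within 20 degrees). Above it turns a wheel with a 64 mm aluminium hub and four level spokes 90 degrees apart.
- hub (a point): Point on the wheel's vertical axis at mid-height of the spokes, 58 mm above the table. Spokes are round bars 12 mm thick; the orange one is the pointer, the three steel ones end in 20 mm black balls centred 104 mm from the axis. Below and between them is open space down to the disc, outside the hub's 34 mm radius. Push a spoke 70 to 95 mm from the axis.
- pointer_tip (a point): Tip of the orange pointer spoke's cone, 118 mm from the wheel axis, at spoke height. The other spokes lie at 90, 180 and 270 degrees from it.
- wheel (a joint): Angle of the wheel, rad, growing counterclockwise seen from above; at 0 the pointer lies along the fixture's own +x. It turns both ways without end stops, with light friction (0.12 N m, about 1.5 N at 85 mm), and stays where it is left.
- red_mark (a point): Point 118 mm from the wheel axis at spoke height, straight in front of the red marker: where the pointer's tip must come. The red marker is a fixed post 18 mm square, standing on the rim of the disc, its centre 139 mm from the wheel axis, its top 64 mm above the table; it stands just clear of the pointer's sweep.
- blue_mark (a point): The same point in front of the blue marker, a post of equal size on the same rim. Not wanted in this job.
- lever_pivot (a point): Vertical pivot of the yellow lock lever, 58 mm above the table, 190 mm from the wheel axis on the fixture's tongue. The pivot has a black 32 mm cap; the post under it is 30 mm thick, the tongue 70 mm wide and 12 mm thick.
- lever_tip (a point): Centre of the 20 mm yellow ball at the lever's end, 70 mm from the pivot, at the pivot's height. The lever is a level bar 12 mm thick.
- lock (a joint): Angle of the lock lever, rad, growing counterclockwise seen from above: 0 open stop (lever slants away from the wheel and towards the robot), 1.4 locked stop (slants away from the wheel and away from the robot). Light friction (0.06 N m, about 1 N at 55 mm), stays where it is left.
- housing: Brass bearing housing, the workpiece, loose in a shallow nest on top of the wheel's hub; 45 mm diameter, 26 mm high, origin at the centre of its underside (69 mm above the table), top 95 mm above the table. It turns with the wheel; the rim of the nest is 7 mm high. Must stay in the nest.
- bottle: Bystander: red bottle with white cap, 48 mm diameter, 120 mm high, origin under its centre.
- screwdriver: Bystander: screwdriver with an orange handle, 170 mm long, lying along its x.
- pliers: Bystander: pliers with red handles, 145 mm long, lying along their x, 14 mm thick.
- link: Bystander: aluminium link plate with rounded ends, 68 x 28 x 14 mm, on the table near the lever.
- jar: Bystander: small clear jar with green lid, 40 mm diameter, 45 mm high, on the table near the lever.
- cup: Bystander: black cup, 60 mm across the rim, 70 mm high.
Things that resemble listed ones, but are neither listed nor needed, are in the scene too. What is meant by the housing is not blue or pink, and is the smaller of those in its own colour.

How it is judged:
By the outcome, as a careful person would: the job done as asked, in the order asked, and still so for the second after the job is handed in, with the robot touching nothing.
It also fails if it takes over 64 s, if anything falls off the work surface, if the arm or the gripper's body presses on something with over 40 N, if the wrist force passes 120 N, or if a joint passes its speed limit or range.

## Working session

There is one attempt and no reset: what is moved stays moved. The work goes in short steps, Python scripts to look and compute and a tool call to move; the robot and the scene stay as the last step left them, time stands still between calls to the robot, and variables do not carry over. Pictures are saved under pics/ and viewed, at most 10 in all, crops included, and the job is handed in when it is done.

Besides the shell and the picture viewer there is one more tool, called after "Call:" by a JSON object that holds its "method" and its "body". arm_command: Moves the arm, as the interface text tells. Its arguments: {"type":"object","properties":{"rows":{"type":"array"},"jaw":{"type":"number"}},"required":["rows"]}

```bash
mkdir -p pics; cat > h.py <<'E'
import numpy as np, cv2
from workcell import readout, capture, camera_params, arm
def ray(n,uv):
    p=camera_params(n); K=np.array(p["mtx"],float); R=cv2.Rodrigues(np.array(p["rvec"],float))[0]; t=np.array(p["tvec"],float).ravel()
    d=R.T@np.linalg.inv(K)@np.array([uv[0],uv[1],1.]); return -R.T@t,d
def onz(n,uv,z):
    c,d=ray(n,uv); return c+d*(z-c[2])/d[2]
def proj(n,P):
    p=camera_params(n); return cv2.projectPoints(np.array(P,float).reshape(-1,1,3),np.array(p["rvec"],float),np.array(p["tvec"],float),np.array(p["mtx"],float),None)[0].reshape(-1,2)
E
python3 - <<'E'
from h import *
for n in("top","side"):
    im=capture(n); cv2.imwrite(f"pics/{n}0.png",im); cv2.imwrite(f"pics/{n}0b.png",cv2.resize(im,(800,600),interpolation=cv2.INTER_CUBIC)); print(n,ray(n,(280,210)))
print(readout.sense())
E
```

```text
top (array([ 367.76024135,   11.89519177, 1763.33341763]), array([ 0.10303675,  0.02726658, -0.99453866]))
side (array([389.64537027, 863.5846811 , 820.68488546]), array([ 0.14012335, -0.75165185, -0.64465543]))
{'t': 0.1, 'joint_positions': array([ 7.00837094e+01,  6.67134899e+00,  8.26308530e+01,  1.04893592e-03,
        9.07571293e+01, -2.16654414e+00]), 'joint_velocities': array([ 0.00905101, -0.12698108, -0.06512118, -0.07885753,  0.08581695,
       -0.00116394]), 'effort': array([ 2.09174882e-04, -7.33670712e+01, -6.33784533e+01, -7.99258396e-05,
        5.29200668e-03,  1.29047893e-05]), 'position': array([205.73555487, 642.70684576, 230.64786987]), 'orientation': array([[-9.52397209e-01,  3.04859672e-01, -3.69959770e-04],
       [ 3.04859891e-01,  9.52396719e-01, -9.67357078e-04],
       [ 5.74403097e-05, -1.03409408e-03, -9.99999464e-01]]), 'force': array([-0.18021513,  0.32571992,  0.47417927]), 'wrist_torque': array([ 0.04032492, -0.01662764,  0.04990465]), 'finger_force': 0.0, 'gripper_width': 1.0023719768348076}
```

View pics/top0b.png

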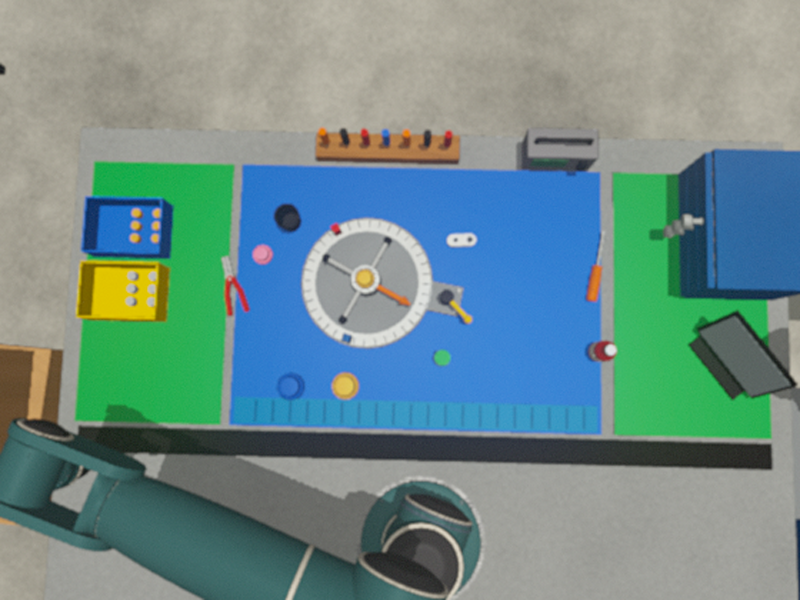

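View pics/side0b.png

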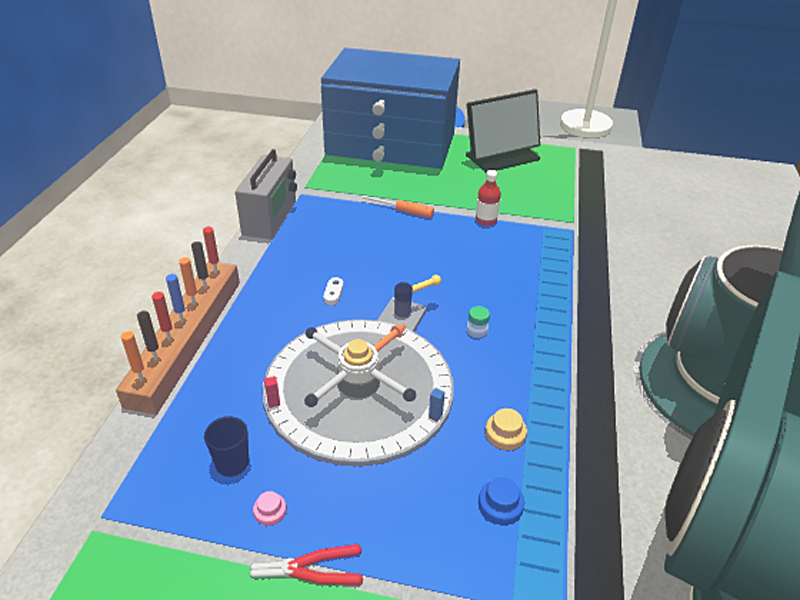

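The top view (800x600) shows the hub at (365,280), the orange pointer tip at (408,302) and the red post at (336,229). The blue post is at (347,338), the lever cap at (446,297) and the yellow lever ball at (469,319).

There are two brass candidates: one on the hub at (365,278), and a larger one on the table at (344,385). The one on the hub is the housing, since it is smaller and sits in the nest. The red objects on the rack and the pliers are not the marker; the red post on the disc rim is.

```bash
cat > m.py <<'E'
from h import *
def blobs(im,lo,hi,roi,n=3):
    hsv=cv2.cvtColor(im,cv2.COLOR_BGR2HSV); m=cv2.inRange(hsv,lo,hi); k=np.zeros_like(m); x0,y0,x1,y1=roi; k[y0:y1,x0:x1]=m[y0:y1,x0:x1]
    N,l,s,c=cv2.connectedComponentsWithStats(k); o=sorted(range(1,N),key=lambda i:-s[i,4])[:n]
    return [(c[i],s[i,4],np.argwhere(l==i)[:,::-1]) for i in o]
E
python3 - <<'E'
from m import *
im=cv2.imread("pics/top0.png"); roi=(205,145,345,250)
cv2.imwrite("pics/crop.png",cv2.resize(im[145:250,205:345],(800,600),interpolation=cv2.INTER_CUBIC))
for nm,lo,hi,z in [("red",(0,150,80),(5,255,255),64),("red2",(174,150,80),(180,255,255),64),("blue",(100,120,40),(116,255,130),64),("orange",(6,180,120),(15,255,255),60),("yellow",(18,120,120),(32,255,255),60),("black",(0,0,0),(180,120,55),58),("brass",(12,80,120),(24,200,255),95)]:
    for c,a,p in blobs(im,lo,hi,roi,5):
        if a>5: print(nm,c.round(1),a,onz("top",c,z)[:2].round(1))
# disc outline
hsv=cv2.cvtColor(im,cv2.COLOR_BGR2HSV); m=((hsv[...,1]<60)&(hsv[...,2]>70)).astype(np.uint8); k=np.zeros_like(m);k[145:250,205:345]=m[145:250,205:345]
c=max(cv2.findContours(k,0,1)[0],key=cv2.contourArea)[:,0]; c=c[c[:,0]<298]
q=np.array([onz("top",u,12)[:2] for u in c]); A=np.c_[2*q,np.ones(len(q))]; s=np.linalg.lstsq(A,(q**2).sum(1),rcond=None)[0]; print("disc",s[:2],np.sqrt(s[2]+s[:2]@s[:2]))
E
```

```text
red2 [234.8 159.9] 17 [705.8 211.4]
blue [207.2 159. ] 11 [706.7 302.2]
blue [206.9 147. ] 7 [746.9 304.9]
orange [275.1 206.4] 46 [555.7  75. ]
yellow [255.1 194.6] 109 [592.8 141.2]
yellow [321.9 217.8] 54 [521.9 -78.1]
brass [255.  194.5] 128 [588.6 138.9]
brass [321.8 217.9] 42 [518.6 -75.8]
brass [278.8 208.6] 14 [545.1  61.6]
brass [271.  203.9] 11 [559.5  86.9]
disc [589.64598103 139.54653249] 151.67040055528582
```

View pics/crop.png

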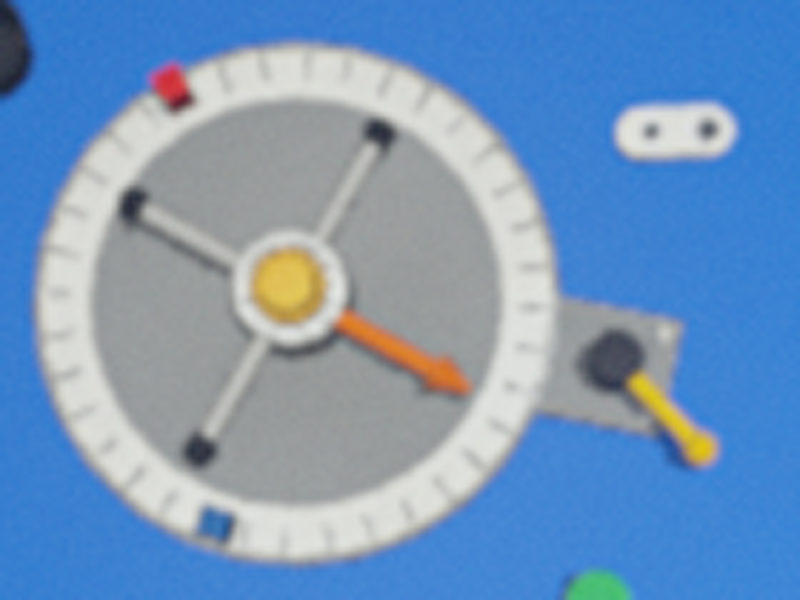

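The crop shows the housing on the hub at (290,285) and the red post at (171,88). The ball spokes end at (380,132), (133,204) and (200,450), and the pointer tip is at (472,390). The lever cap is at (613,360) and the lever ball at (699,447). This confirms the brass piece on the hub is the housing.

```bash
python3 - <<'E'
from m import *
f=lambda u,z: onz("top",((u[0]+.5)/5.714-.5+205,(u[1]+.5)/5.714-.5+145),z)[:2]
H=np.array([589.6,139.5])
for nm,u,z in [("tip",(472,390),58),("ballA",(380,132),58),("ballB",(133,204),58),("ballC",(200,450),58),("redtop",(168,82),64),("red",(171,86),60),("blue",(216,523),64),("cap",(613,357),64),("lball",(699,447),60),("link",(676,131),14),("jar",(598,600),45),("hous",(290,282),95)]:
    P=f(u,z);d=P-H; print(nm,P.round(1),"r",np.hypot(*d).round(1),"ang",np.degrees(np.arctan2(d[1],d[0])).round(1))
# side view check
s=cv2.imread("pics/side0.png")
for nm,u,z in [("sideballs",(311,333),58),("",(311,401),58),("",(410,395),58),("tip",(404,327),58),("red",(271,380),64),("cap",(403,287),66),("lball",(435,281),58),("jarlid",(479,312),45)]:
    P=onz("side",((u[0]+.5)*.7-.5,(u[1]+.5)*.7-.5),z)[:2];d=P-H; print(nm,P.round(1),np.hypot(*d).round(1),np.degrees(np.arctan2(d[1],d[0])).round(1))
E
```

```text
tip [535.7  35. ] r 117.6 ang -117.3
ballA [683.6  91.6] r 105.5 ang -27.0
ballB [638.4 232.3] r 104.8 ang 62.2
ballC [497.8 188.8] r 104.2 ang 151.8
redtop [708.9 214. ] r 140.7 ang 32.0
red [707.4 212.7] r 138.7 ang 31.8
blue [456.3 177.7] r 138.7 ang 164.0
cap [555.8 -44.7] r 187.3 ang -100.4
lball [506.  -94.6] r 248.5 ang -109.7
link [696.3 -81. ] r 244.9 ang -64.2
jar [418.6 -39.4] r 247.5 ang -133.7
hous [590.4 137.9] r 1.8 ang -63.8
sideballs [681.9  91.4] 104.1 -27.6
 [636.9 233. ] 104.8 63.1
 [495.8 187.5] 105.4 152.9
tip [535.   41.1] 112.6 -119.0
red [706.8 211.7] 137.7 31.6
cap [556.3 -53.2] 195.6 -99.8
lball [504.9 -93.7] 248.1 -110.0
jarlid [417.1 -41.9] 250.3 -133.6
```

Measured: hub at about (590,140), which agrees in both views. The pointer is at -117.6° and the red marker at +31.8°, so the wheel must turn about +149.4° CCW. The lever pivot is at (556,-47) and its ball at (506,-94). All radii match the spec. I'll push the steel spoke at -27° CCW with the gripper shut.

Call:
{"method": "arm_command", "body": {"rows": [[[-0.32, -0.22, 0], [0, 0, -0.07]], [[-0.64, -0.44, 0], [0, 0, -0.14]], [[-0.946, -0.66, 0], [0, 0, -0.2067]], [[-0.946, -0.66, 0], [0, 0, -0.2067]]], "jaw": 0}}

```text
t: 0.5
position: [292.2, 529.7, 231.5]
orientation: [[-1.0, -0.001, 0.001], [-0.001, 1.0, -0.001], [-0.001, -0.001, -1.0]]
force: [-1.0, -0.6, 0.4]
gripper_width: 0.33
finger_force: 0.0
```

Call:
{"method": "arm_command", "body": {"rows": [[[-0.232, -0.323, 0], [0, 0, 0]], [[-0.464, -0.647, 0], [0, 0, 0]], [[-0.696, -0.971, 0], [0, 0, 0]]]}}

```text
t: 0.8
position: [373.6, 415.3, 231.0]
orientation: [[-1.0, -0.0, -0.0], [-0.0, 1.0, -0.0], [0.0, -0.0, -1.0]]
force: [-0.1, 0.5, -0.2]
gripper_width: 0.0
finger_force: 0.0
```

Call:
{"method": "arm_command", "body": {"rows": [[[-0.232, -0.323, 0], [0, 0, 0]], [[-0.464, -0.647, 0], [0, 0, 0]], [[-0.696, -0.971, 0], [0, 0, 0]]]}}

```text
t: 1.1
position: [457.5, 298.5, 231.2]
orientation: [[-1.0, 0.0, -0.0], [0.0, 1.0, 0.0], [0.0, 0.0, -1.0]]
force: [-0.0, 0.4, -0.4]
gripper_width: -0.001
finger_force: 0.0
```

Call:
{"method": "arm_command", "body": {"rows": [[[-0.232, -0.323, 0], [0, 0, 0]], [[-0.464, -0.647, 0], [0, 0, 0]], [[-0.696, -0.971, 0], [0, 0, 0]]]}}

```text
t: 1.4
position: [541.2, 181.9, 231.2]
orientation: [[-1.0, 0.0, -0.0], [0.0, 1.0, 0.0], [0.0, 0.0, -1.0]]
force: [0.5, 0.7, 0.2]
gripper_width: 0.004
finger_force: 0.0
```

Call:
{"method": "arm_command", "body": {"rows": [[[-0.232, -0.323, 0], [0, 0, 0]], [[-0.464, -0.647, 0], [0, 0, 0]], [[-0.696, -0.971, 0], [0, 0, 0]], [[-0.696, -0.971, 0], [0, 0, 0]], [[-0.696, -0.971, 0], [0, 0, 0]], [[-0.696, -0.971, 0], [0, 0, 0]]]}}

```text
t: 2.0
position: [623.6, 67.7, 231.1]
orientation: [[-1.0, -0.001, -0.0], [-0.001, 1.0, 0.0], [0.0, 0.0, -1.0]]
force: [-0.9, 0.4, -0.7]
gripper_width: 0.002
finger_force: 0.0
```

Call:
{"method": "arm_command", "body": {"rows": [[[0, 0, 0.27], [0, 0, 0]], [[0, 0, 0.54], [0, 0, 0]], [[0, 0, 0.805], [0, 0, 0]]]}}

```text
t: 2.3
position: [623.4, 68.3, 134.0]
orientation: [[-1.0, -0.002, 0.001], [-0.002, 1.0, 0.0], [-0.001, 0.0, -1.0]]
force: [0.5, 1.3, 0.6]
gripper_width: -0.004
finger_force: 0.0
```

Call:
{"method": "arm_command", "body": {"rows": [[[0, 0, 0.2], [0, 0, 0]], [[0, 0, 0.4], [0, 0, 0]], [[0, 0, 0.6], [0, 0, 0]], [[0, 0, 0.8], [0, 0, 0]], [[0, 0, 0.8], [0, 0, 0]], [[0, 0, 0.8], [0, 0, 0]]]}}

```text
t: 2.9
position: [623.8, 67.8, 39.4]
orientation: [[-1.0, -0.001, -0.0], [-0.001, 1.0, 0.0], [0.0, 0.0, -1.0]]
force: [0.1, 0.6, 0.4]
gripper_width: 0.002
finger_force: 0.0
```

```bash
python3 - <<'E'
from h import *
for n in ("side",):
    im=capture(n); cv2.imwrite("pics/s1.png",cv2.resize(im[190:350,160:350],(712,600),interpolation=cv2.INTER_CUBIC))
H=np.array([590,140]);p=np.array([623.8,67]);
def rows(a0,a1,n,r=80):
    pts=[H+r*np.array([np.cos(a),np.sin(a)]) for a in np.radians(np.linspace(a0,a1,n+1))]
    return [((q-pts[0])*[-1,1]/120).round(3).tolist() for q in pts[1:]],pts[-1].round(1)
for a in range(-65,95,32): print(a,rows(a,a+32,8))
E
```

```text
-65 ([[-0.041, 0.021], [-0.081, 0.045], [-0.119, 0.072], [-0.156, 0.101], [-0.19, 0.133], [-0.221, 0.167], [-0.251, 0.203], [-0.277, 0.241]], array([657.1,  96.4]))
-33 ([[-0.024, 0.04], [-0.045, 0.081], [-0.063, 0.124], [-0.078, 0.168], [-0.09, 0.213], [-0.099, 0.259], [-0.105, 0.305], [-0.107, 0.351]], array([670. , 138.6]))
-1 ([[0.001, 0.047], [0.005, 0.093], [0.012, 0.139], [0.023, 0.184], [0.036, 0.229], [0.053, 0.272], [0.073, 0.314], [0.095, 0.355]], array([658.6, 181.2]))
31 ([[0.025, 0.039], [0.053, 0.076], [0.084, 0.111], [0.117, 0.144], [0.152, 0.175], [0.189, 0.203], [0.228, 0.228], [0.269, 0.251]], array([626.3, 211.3]))
63 ([[0.042, 0.02], [0.086, 0.036], [0.13, 0.05], [0.175, 0.06], [0.221, 0.068], [0.268, 0.072], [0.314, 0.073], [0.361, 0.07]], array([583. , 219.7]))
```

View pics/s1.png

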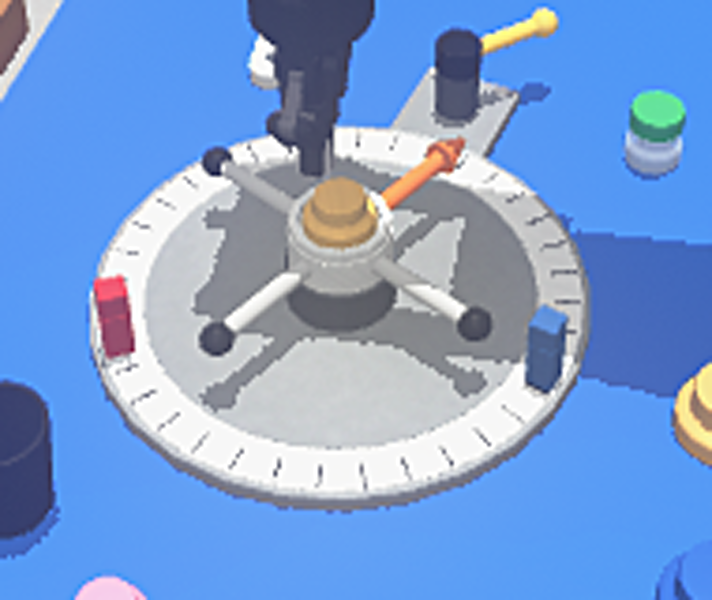

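The fingertip at (312,165) in this crop stands in the open gap between the pointer and the ball spoke at (217,160), clear of both. Now I'll push along the arc.

Call:
{"method": "arm_command", "body": {"rows": [[[-0.041, 0.021, 0], [0, 0, 0]], [[-0.081, 0.045, 0], [0, 0, 0]], [[-0.119, 0.072, 0], [0, 0, 0]], [[-0.156, 0.101, 0], [0, 0, 0]], [[-0.19, 0.133, 0], [0, 0, 0]], [[-0.221, 0.167, 0], [0, 0, 0]], [[-0.251, 0.203, 0], [0, 0, 0]], [[-0.277, 0.241, 0], [0, 0, 0]]]}}

```text
t: 3.75
position: [657.3, 96.1, 38.6]
orientation: [[-1.0, -0.0, -0.0], [-0.0, 1.0, -0.0], [0.0, -0.0, -1.0]]
force: [-1.0, -1.1, -0.1]
gripper_width: 0.0
finger_force: 0.8
```

Call:
{"method": "arm_command", "body": {"rows": [[[-0.024, 0.04, 0], [0, 0, 0]], [[-0.045, 0.081, 0], [0, 0, 0]], [[-0.063, 0.124, 0], [0, 0, 0]], [[-0.078, 0.168, 0], [0, 0, 0]], [[-0.09, 0.213, 0], [0, 0, 0]], [[-0.099, 0.259, 0], [0, 0, 0]], [[-0.105, 0.305, 0], [0, 0, 0]], [[-0.107, 0.351, 0], [0, 0, 0]]]}}

```text
t: 4.55
position: [670.1, 138.3, 38.7]
orientation: [[-1.0, -0.0, 0.0], [-0.0, 1.0, -0.0], [-0.0, -0.0, -1.0]]
force: [-1.3, -2.8, 0.2]
gripper_width: 0.007
finger_force: 0.9
```

```bash
cat > w.py <<'E'
from m import *
def wheel():
    """pointer angle from side view & top view colour masks (orange pixels at spoke height)"""
    H=np.array([590,140.]); out={}
    for n in("top","side"):
        im=capture(n); cv2.imwrite(f"pics/last_{n}.png",im)
        for nm,lo,hi,z in(("orange",(5,170,100),(15,255,255),60),("black",(0,0,0),(180,140,70),60)):
            m=cv2.inRange(cv2.cvtColor(im,cv2.COLOR_BGR2HSV),lo,hi); v=np.argwhere(m)[:,::-1].astype(float)
            P=np.array([onz(n,u,z)[:2] for u in v]).reshape(-1,2); d=P-H; r=np.hypot(*d.T); a=np.degrees(np.arctan2(d[:,1],d[:,0]))
            if nm=="orange":
                k=(r>38)&(r<122); z_=np.exp(1j*np.radians(a[k])).mean() if k.any() else 0; out[n]=(k.sum(),np.degrees(np.angle(z_)).round(1),np.abs(z_).round(3))
            else:
                k=(r>96)&(r<112); h=np.round(a[k]); 
                g=np.sort(a[k]); sp=np.split(g,np.where(np.diff(g)>5)[0]+1) if len(g) else []
                out[n+"_balls"]=[(len(q),q.mean().round(1)) for q in sp if len(q)>3]
    return out
if __name__=="__main__":
    for k,v in wheel().items(): print(k,v)
    s=readout.sense(); print(s["t"],s["position"].round(1),s["force"].round(1))
E
python3 w.py
```

```text
Traceback (most recent call last):
  File "w.py", line 18, in <module>
    for k,v in wheel().items(): print(k,v)
               ~~~~~^^
  File "w.py", line 9, in wheel
    P=np.array([onz(n,u,z)[:2] for u in v]).reshape(-1,2); d=P-H; r=np.hypot(*d.T); a=np.degrees(np.arctan2(d[:,1],d[:,0]))
                ~~~^^^^^^^
  File "h.py", line 7, in onz
    c,d=ray(n,uv); return c+d*(z-c[2])/d[2]
        ~~~^^^^^^
  File "h.py", line 4, in ray
    p=camera_params(n); K=np.array(p["mtx"],float); R=cv2.Rodrigues(np.array(p["rvec"],float))[0]; t=np.array(p["tvec"],float).ravel()
ValueError: time passes only in moves, steps and waits
```

```bash
sed -i 's/^import numpy as np, cv2/import numpy as np, cv2, functools/; s/^def ray/camera_params=functools.cache(camera_params)\ndef ray/' h.py; python3 w.py
```

```text
top (np.int64(22), np.float64(-76.4), np.float64(1.0))
top_balls [(9, np.float64(104.1))]
side (np.int64(0), np.float64(0.0), np.int64(0))
side_balls []
4.7 [670.1 138.4  38.8] [-0.5  0.7  0.8]
```

The wheel is turning as predicted: the spoke is at +14° with the finger at -1°. I'll continue.

Call:
{"method": "arm_command", "body": {"rows": [[[0.001, 0.047, 0], [0, 0, 0]], [[0.005, 0.093, 0], [0, 0, 0]], [[0.012, 0.139, 0], [0, 0, 0]], [[0.023, 0.184, 0], [0, 0, 0]], [[0.036, 0.229, 0], [0, 0, 0]], [[0.053, 0.272, 0], [0, 0, 0]], [[0.073, 0.314, 0], [0, 0, 0]], [[0.095, 0.355, 0], [0, 0, 0]]]}}

```text
t: 5.5
position: [658.4, 180.9, 38.7]
orientation: [[-1.0, -0.0, 0.0], [-0.0, 1.0, -0.0], [-0.0, -0.0, -1.0]]
force: [0.9, -1.5, -0.5]
gripper_width: -0.0
finger_force: 0.8
```

Call:
{"method": "arm_command", "body": {"rows": [[[0.025, 0.039, 0], [0, 0, 0]], [[0.053, 0.076, 0], [0, 0, 0]], [[0.084, 0.111, 0], [0, 0, 0]], [[0.117, 0.144, 0], [0, 0, 0]], [[0.152, 0.175, 0], [0, 0, 0]], [[0.189, 0.203, 0], [0, 0, 0]], [[0.228, 0.228, 0], [0, 0, 0]], [[0.269, 0.251, 0], [0, 0, 0]]]}}

```text
t: 6.3
position: [625.9, 210.8, 38.7]
orientation: [[-1.0, -0.0, 0.0], [-0.0, 1.0, 0.0], [-0.0, 0.0, -1.0]]
force: [2.0, -1.9, 0.3]
gripper_width: -0.001
finger_force: 0.8
```

Call:
{"method": "arm_command", "body": {"rows": [[[0.042, 0.02, 0], [0, 0, 0]], [[0.086, 0.036, 0], [0, 0, 0]], [[0.13, 0.05, 0], [0, 0, 0]], [[0.175, 0.06, 0], [0, 0, 0]], [[0.221, 0.068, 0], [0, 0, 0]], [[0.268, 0.072, 0], [0, 0, 0]], [[0.314, 0.073, 0], [0, 0, 0]], [[0.361, 0.07, 0], [0, 0, 0]]]}}

```text
t: 7.1
position: [582.6, 219.0, 38.8]
orientation: [[-1.0, -0.0, 0.0], [-0.0, 1.0, 0.0], [-0.0, 0.0, -1.0]]
force: [2.0, -0.8, 1.0]
gripper_width: -0.001
finger_force: 0.9
```

```bash
python3 w.py
```

```text
top (np.int64(59), np.float64(18.9), np.float64(0.999))
top_balls [(10, np.float64(-161.9)), (4, np.float64(-72.4)), (8, np.float64(109.4))]
side (np.int64(0), np.float64(0.0), np.int64(0))
side_balls []
7.2 [582.3 219.   38.7] [-0.4 -0.4 -0. ]
```

```bash
cat >> h.py <<'E'
H=np.array([590,140.])
def rows(a0,a1,n,r=80):
    pts=[H+r*np.array([np.cos(a),np.sin(a)]) for a in np.radians(np.linspace(a0,a1,n+1))]
    return [((q-pts[0])*[-1,1]/120).round(3).tolist() for q in pts[1:]],pts[-1].round(1)
E
python3 -c "
from h import *
print(rows(95,106,6)); print(rows(106,90,4))"
```

```text
([[0.021, -0.002], [0.042, -0.005], [0.063, -0.009], [0.084, -0.013], [0.105, -0.018], [0.126, -0.023]], array([567.9, 216.9]))
([[-0.045, 0.011], [-0.091, 0.019], [-0.137, 0.024], [-0.184, 0.026]], array([590., 220.]))
```

Call:
{"method": "arm_command", "body": {"rows": [[[0.021, -0.002, 0], [0, 0, 0]], [[0.042, -0.005, 0], [0, 0, 0]], [[0.063, -0.009, 0], [0, 0, 0]], [[0.084, -0.013, 0], [0, 0, 0]], [[0.105, -0.018, 0], [0, 0, 0]], [[0.126, -0.023, 0], [0, 0, 0]], [[0.126, -0.023, 0], [0, 0, 0]]]}}

```text
t: 7.9
position: [567.5, 216.2, 38.7]
orientation: [[-1.0, -0.0, -0.0], [-0.0, 1.0, 0.0], [0.0, 0.0, -1.0]]
force: [0.8, 0.2, -0.2]
gripper_width: -0.002
finger_force: 0.2
```

Call:
{"method": "arm_command", "body": {"rows": [[[-0.045, 0.011, 0], [0, 0, 0]], [[-0.091, 0.019, 0], [0, 0, 0]], [[-0.137, 0.024, 0], [0, 0, 0]], [[-0.184, 0.026, 0], [0, 0, 0]], [[-0.184, 0.026, 0], [0, 0, 0]]]}}

```text
t: 8.4
position: [590.6, 219.3, 38.6]
orientation: [[-1.0, -0.0, -0.0], [-0.0, 1.0, -0.0], [0.0, -0.0, -1.0]]
force: [0.5, 0.5, -0.9]
gripper_width: 0.001
finger_force: 0.0
```

```bash
python3 w.py; python3 - <<'E'
import cv2
im=cv2.imread("pics/last_top.png"); cv2.imwrite("pics/c2.png",cv2.resize(im[145:250,205:345],(800,600),interpolation=cv2.INTER_CUBIC))
E
```

```text
top (np.int64(4), np.float64(29.9), np.float64(0.999))
top_balls [(11, np.float64(-150.8)), (14, np.float64(119.0))]
side (np.int64(0), np.float64(0.0), np.int64(0))
side_balls []
8.5 [590.  219.3  38.5] [-0.6 -0.1  0.8]
```

View pics/c2.png

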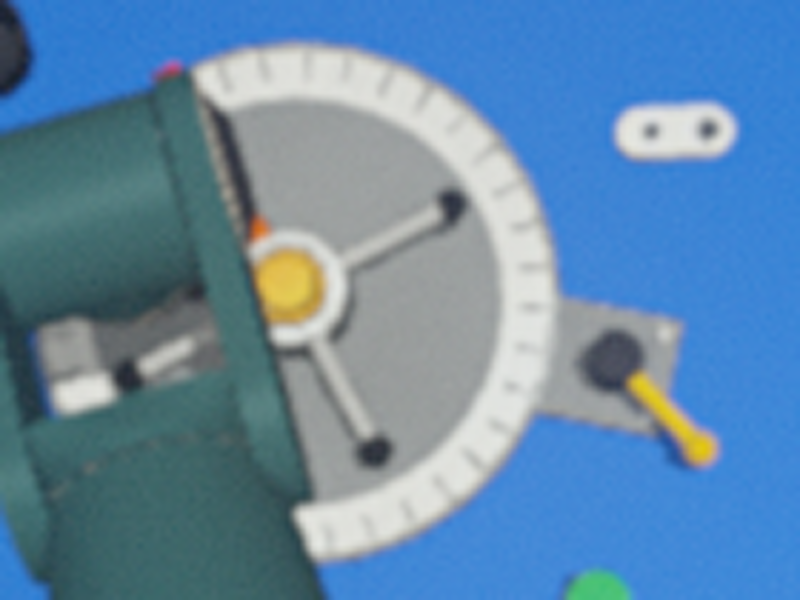

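The arm hides the pointer. Balls are visible at (453,205), (375,452) and (128,378) in the crop, so the wheel angle can come from those.

```bash
python3 - <<'E'
from m import *
f=lambda u,z: onz("top",((u[0]+.5)/5.714-.5+205,(u[1]+.5)/5.714-.5+145),z)[:2]
b=[f(u,58) for u in((453,205),(375,452),(128,378))]
ang=lambda d:np.degrees(np.arctan2(d[1],d[0])).round(1)
print([p.round(1) for p in b],"hub est",((b[0]+b[2])/2).round(1),"line",ang(b[2]-b[0])-90,[ang(p-H) for p in b])
im=cv2.imread("pics/top0.png"); hsv=cv2.cvtColor(im,cv2.COLOR_BGR2HSV)
# red post: weighted redness centroid, and hub from ball pair in first picture
A,B,C=[f(u,58) for u in((380,132),(133,204),(200,450))]; Hc=(A+C)/2; print("hub0",Hc.round(1), "A-C line",ang(A-C))
w=np.clip(im[...,2].astype(float)-np.maximum(im[...,1],60)-20,0,None); w[:,:]*=1; k=np.zeros_like(w);k[150:170,225:245]=w[150:170,225:245]
yy,xx=np.indices(k.shape); c=((k*xx).sum()/k.sum(),(k*yy).sum()/k.sum()); 
for z in(50,58,64): print(c,onz("top",c,z)[:2].round(1),ang(onz("top",c,z)[:2]-Hc),ang(onz("top",c,z)[:2]-H))
im=cv2.imread("pics/side0.png")
m=[(c,a) for c,a,p in blobs(im,(170,120,60),(180,255,255),(170,240,210,300),1)]; print(m)
b=cv2.boundingRect(blobs(im,(170,120,60),(180,255,255),(170,240,210,300),1)[0][2].astype(np.int32)); print(b)
E
```

```text
[array([642. ,  48.5]), array([499. ,  89.3]), array([538. , 231.3])] hub est [590.  139.9] line 29.599999999999994 [np.float64(-60.4), np.float64(-150.9), np.float64(119.7)]
hub0 [590.7 140.2] A-C line -27.6
(np.float64(234.36037966932028), np.float64(159.25321494182487)) [710.7 214.4] 31.7 31.7
(np.float64(234.36037966932028), np.float64(159.25321494182487)) [709.1 213.5] 31.8 31.7
(np.float64(234.36037966932028), np.float64(159.25321494182487)) [707.9 212.8] 31.8 31.7
[(array([189.        , 266.86538462]), np.int32(52))]
(185, 264, 9, 7)
```

The pointer is at 29.5° and the red marker at 31.7°, so it needs another 2.2°. That puts the finger's end at 108.2°, after which it backs off, rises and checks.

```bash
python3 -c "
from h import *
print(rows(90,105,4)); print(rows(90,108.2,1)); print(rows(108.2,92,3))"
```

```text
([[0.044, -0.001], [0.087, -0.006], [0.13, -0.013], [0.173, -0.023]], array([569.3, 217.3]))
([[0.208, -0.033]], array([565., 216.]))
([[-0.061, 0.017], [-0.122, 0.028], [-0.185, 0.033]], array([587.2, 220. ]))
```

Call:
{"method": "arm_command", "body": {"rows": [[[0.044, -0.001, 0], [0, 0, 0]], [[0.087, -0.006, 0], [0, 0, 0]], [[0.13, -0.013, 0], [0, 0, 0]], [[0.173, -0.023, 0], [0, 0, 0]], [[0.184, -0.026, 0], [0, 0, 0]], [[0.196, -0.03, 0], [0, 0, 0]], [[0.208, -0.033, 0], [0, 0, 0]], [[0.208, -0.033, 0], [0, 0, 0]]]}}

```text
t: 9.3
position: [565.0, 215.3, 38.8]
orientation: [[-1.0, -0.0, 0.0], [-0.0, 1.0, -0.0], [-0.0, -0.0, -1.0]]
force: [0.8, 0.1, 0.0]
gripper_width: -0.0
finger_force: 0.5
```

Call:
{"method": "arm_command", "body": {"rows": [[[-0.061, 0.017, 0], [0, 0, 0]], [[-0.122, 0.028, 0], [0, 0, 0]], [[-0.185, 0.033, 0], [0, 0, 0]], [[-0.185, 0.033, 0], [0, 0, 0]]]}}

```text
t: 9.7
position: [588.2, 219.4, 38.5]
orientation: [[-1.0, -0.0, -0.0], [-0.0, 1.0, -0.0], [0.0, -0.0, -1.0]]
force: [-0.2, 0.4, -0.4]
gripper_width: -0.0
finger_force: 0.0
```

Call:
{"method": "arm_command", "body": {"rows": [[[0, 0, -0.25], [0, 0, 0]], [[0, 0, -0.5], [0, 0, 0]], [[0, 0, -0.75], [0, 0, 0]], [[0, 0, -1], [0, 0, 0]]]}}

```text
t: 10.1
position: [587.1, 219.3, 159.8]
orientation: [[-1.0, -0.0, -0.0], [-0.0, 1.0, -0.0], [0.0, -0.0, -1.0]]
force: [-0.1, 1.1, 1.1]
gripper_width: 0.004
finger_force: 0.0
```

Call:
{"method": "arm_command", "body": {"rows": [[[0.12, -0.364, 0], [0, 0, 0]], [[0.239, -0.728, 0], [0, 0, 0]]]}}

```text
t: 10.3
position: [558.4, 131.6, 159.4]
orientation: [[-1.0, -0.002, 0.001], [-0.002, 1.0, 0.0], [-0.001, 0.0, -1.0]]
force: [0.1, 0.1, -1.5]
gripper_width: -0.001
finger_force: 0.0
```

Call:
{"method": "arm_command", "body": {"rows": [[[0.12, -0.364, 0], [0, 0, 0]], [[0.239, -0.728, 0], [0, 0, 0]]]}}

```text
t: 10.5
position: [529.0, 43.2, 158.7]
orientation: [[-1.0, -0.001, -0.0], [-0.001, 1.0, -0.0], [0.0, -0.0, -1.0]]
force: [0.6, -0.0, 1.1]
gripper_width: -0.004
finger_force: 0.0
```

Call:
{"method": "arm_command", "body": {"rows": [[[0.12, -0.364, 0], [0, 0, 0]], [[0.239, -0.728, 0], [0, 0, 0]], [[0.239, -0.728, 0], [0, 0, 0]], [[0.239, -0.728, 0], [0, 0, 0]]]}}

```text
t: 10.9
position: [501.1, -43.5, 158.9]
orientation: [[-1.0, 0.002, 0.0], [0.002, 1.0, 0.0], [-0.0, 0.0, -1.0]]
force: [-0.0, -0.8, 0.1]
gripper_width: 0.001
finger_force: 0.0
```

```bash
python3 w.py; python3 - <<'E'
import cv2
im=cv2.imread("pics/last_top.png"); cv2.imwrite("pics/c3.png",cv2.resize(im[145:250,205:345],(800,600),interpolation=cv2.INTER_CUBIC))
E
```

```text
top (np.int64(52), np.float64(31.9), np.float64(0.999))
top_balls [(15, np.float64(-147.9)), (6, np.float64(-59.5))]
side (np.int64(0), np.float64(0.0), np.int64(0))
side_balls []
11.0 [501.5 -42.1 158.7] [0.8 0.7 0.8]
```

View pics/c3.png

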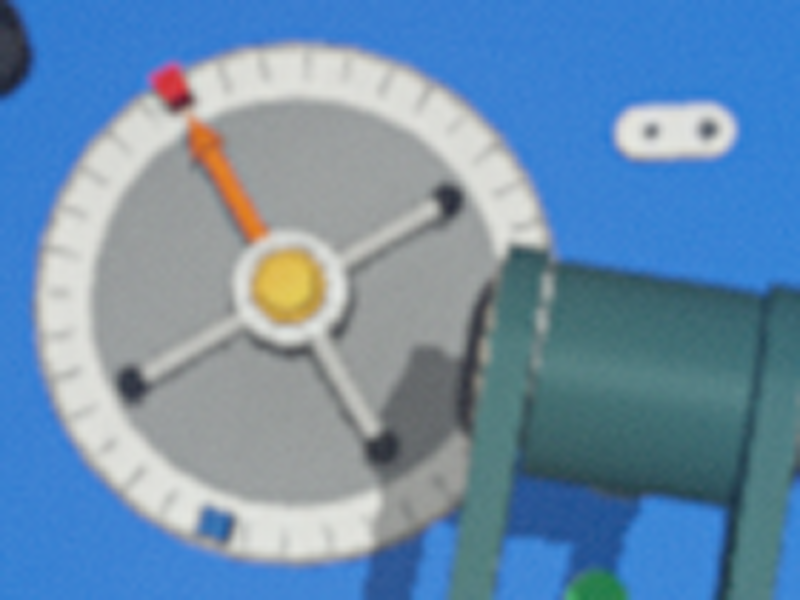

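```bash
python3 - <<'E'
from m import *
f=lambda u,z: onz("top",((u[0]+.5)/5.714-.5+205,(u[1]+.5)/5.714-.5+145),z)[:2]
b=[f(u,58) for u in((449,200),(382,449),(133,384),(193,118))]
ang=lambda d:np.degrees(np.arctan2(d[1],d[0])).round(1)
print("line",ang(b[2]-b[0])-90,ang(b[3]-b[1]),[ang(p-H) for p in b])
def lr(a0,a1,n,r=55,c=np.array([556,-47])):
    p=[c+r*np.array([np.cos(a),np.sin(a)]) for a in np.radians(np.linspace(a0,a1,n+1))]
    return [((q-p[0])*[-1,1]/120).round(3).tolist() for q in p[1:]],p[-1].round(1)
for a in((-185,-137,8),(-137,-105,8),(-105,-81,8),(-81,-69,6)): print(a,lr(*a))
E
```

```text
line 31.900000000000006 31.2 [np.float64(-58.4), np.float64(-148.5), np.float64(122.1), np.float64(30.9)]
(-185, -137, 8) ([[0.002, -0.048], [-0.002, -0.096], [-0.01, -0.143], [-0.023, -0.189], [-0.041, -0.234], [-0.064, -0.276], [-0.091, -0.316], [-0.121, -0.353]], array([515.8, -84.5]))
(-137, -105, 8) ([[-0.023, -0.023], [-0.047, -0.044], [-0.072, -0.063], [-0.099, -0.08], [-0.127, -0.096], [-0.156, -0.109], [-0.186, -0.121], [-0.217, -0.13]], array([ 541.8, -100.1]))
(-105, -81, 8) ([[-0.023, -0.006], [-0.047, -0.01], [-0.071, -0.013], [-0.095, -0.015], [-0.119, -0.016], [-0.143, -0.015], [-0.167, -0.013], [-0.19, -0.01]], array([ 564.6, -101.3]))
(-81, -69, 6) ([[-0.016, 0.003], [-0.031, 0.006], [-0.047, 0.01], [-0.062, 0.014], [-0.078, 0.019], [-0.093, 0.025]], array([575.7, -98.3]))
```

Call:
{"method": "arm_command", "body": {"rows": [[[0, 0, 0.25], [0, 0, 0]], [[0, 0, 0.5], [0, 0, 0]], [[0, 0, 0.75], [0, 0, 0]], [[0, 0, 1], [0, 0, 0]], [[0, 0, 1], [0, 0, 0]]]}}

```text
t: 11.5
position: [499.4, -41.3, 34.9]
orientation: [[-1.0, -0.002, -0.006], [-0.002, 1.0, 0.001], [0.006, 0.001, -1.0]]
force: [-0.6, 0.3, -0.0]
gripper_width: 0.0
finger_force: 0.0
```

The pointer reads 31.2–31.9° against the red marker's 31.7°, so it is squarely on target and stable. Now the lever.

Call:
{"method": "arm_command", "body": {"rows": [[[0.002, -0.048, 0], [0, 0, 0]], [[-0.002, -0.096, 0], [0, 0, 0]], [[-0.01, -0.143, 0], [0, 0, 0]], [[-0.023, -0.189, 0], [0, 0, 0]], [[-0.041, -0.234, 0], [0, 0, 0]], [[-0.064, -0.276, 0], [0, 0, 0]], [[-0.091, -0.316, 0], [0, 0, 0]], [[-0.121, -0.353, 0], [0, 0, 0]]]}}

```text
t: 12.3
position: [516.0, -85.5, 38.7]
orientation: [[-1.0, -0.0, -0.0], [-0.0, 1.0, 0.0], [0.0, 0.0, -1.0]]
force: [-0.6, 1.2, 0.5]
gripper_width: -0.003
finger_force: 0.7
```

Call:
{"method": "arm_command", "body": {"rows": [[[-0.023, -0.023, 0], [0, 0, 0]], [[-0.047, -0.044, 0], [0, 0, 0]], [[-0.072, -0.063, 0], [0, 0, 0]], [[-0.099, -0.08, 0], [0, 0, 0]], [[-0.127, -0.096, 0], [0, 0, 0]], [[-0.156, -0.109, 0], [0, 0, 0]], [[-0.186, -0.121, 0], [0, 0, 0]], [[-0.217, -0.13, 0], [0, 0, 0]]]}}

```text
t: 13.1
position: [542.1, -100.8, 38.7]
orientation: [[-1.0, -0.0, -0.0], [-0.0, 1.0, -0.0], [0.0, -0.0, -1.0]]
force: [-1.8, 1.0, -0.0]
gripper_width: 0.001
finger_force: 0.7
```

Call:
{"method": "arm_command", "body": {"rows": [[[-0.023, -0.006, 0], [0, 0, 0]], [[-0.047, -0.01, 0], [0, 0, 0]], [[-0.071, -0.013, 0], [0, 0, 0]], [[-0.095, -0.015, 0], [0, 0, 0]], [[-0.119, -0.016, 0], [0, 0, 0]], [[-0.143, -0.015, 0], [0, 0, 0]], [[-0.167, -0.013, 0], [0, 0, 0]], [[-0.19, -0.01, 0], [0, 0, 0]]]}}

```text
t: 13.9
position: [564.8, -101.9, 38.7]
orientation: [[-1.0, -0.0, 0.0], [-0.0, 1.0, -0.0], [-0.0, -0.0, -1.0]]
force: [-2.1, -0.2, -0.0]
gripper_width: -0.002
finger_force: 0.7
```

Not at the stop yet (force about 2 N), so I'll advance in small steps and watch the force.

Call:
{"method": "arm_command", "body": {"rows": [[[-0.016, 0.003, 0], [0, 0, 0]], [[-0.031, 0.006, 0], [0, 0, 0]], [[-0.031, 0.006, 0], [0, 0, 0]]]}}

```text
t: 14.2
position: [566.5, -101.4, 38.2]
orientation: [[-1.0, -0.0, -0.005], [-0.0, 1.0, -0.0], [0.005, -0.0, -1.0]]
force: [-22.1, -2.0, 9.8]
gripper_width: 0.002
finger_force: 10.0
```

22 N means it is at the far stop. Back off and rise.

Call:
{"method": "arm_command", "body": {"rows": [[[0.05, -0.006, 0], [0, 0, 0]], [[0.15, -0.01, 0], [0, 0, 0]], [[0.3, -0.01, 0], [0, 0, 0]], [[0.3, -0.01, 0], [0, 0, 0]]]}}

```text
t: 14.6
position: [530.8, -102.3, 38.7]
orientation: [[-1.0, -0.0, 0.0], [-0.0, 1.0, 0.0], [-0.0, 0.0, -1.0]]
force: [-1.2, 0.2, 0.1]
gripper_width: 0.0
finger_force: 0.0
```

Call:
{"method": "arm_command", "body": {"rows": [[[0, 0, -0.3], [0, 0, 0]], [[0, 0, -0.6], [0, 0, 0]], [[0, 0, -1], [0, 0, 0]]]}}

```text
t: 14.9
position: [531.8, -102.2, 159.0]
orientation: [[-1.0, -0.0, -0.002], [-0.0, 1.0, 0.001], [0.002, 0.001, -1.0]]
force: [1.2, -1.8, 0.6]
gripper_width: 0.002
finger_force: 0.0
```

Call:
{"method": "arm_command", "body": {"rows": [[[0.2, -0.35, 0], [0, 0, 0]], [[0.4, -0.7, 0], [0, 0, 0]], [[0.6, -1, 0], [0, 0, 0]]]}}

```text
t: 15.2
position: [459.7, -223.8, 159.3]
orientation: [[-1.0, -0.001, 0.001], [-0.001, 1.0, -0.001], [-0.001, -0.001, -1.0]]
force: [0.3, 0.4, -0.1]
gripper_width: 0.003
finger_force: 0.0
```

Call:
{"method": "arm_command", "body": {"rows": [[[0, -0.35, -0.1], [0, 0, 0]], [[0, -0.7, -0.2], [0, 0, 0]], [[0, -1, -0.3], [0, 0, 0]], [[0, -1, -0.3], [0, 0, 0]], [[0, -1, -0.3], [0, 0, 0]]]}}

```text
t: 15.7
position: [460.4, -342.9, 194.6]
orientation: [[-1.0, 0.001, 0.0], [0.001, 1.0, 0.0], [-0.0, 0.0, -1.0]]
force: [0.2, 0.4, 0.2]
gripper_width: 0.0
finger_force: 0.0
```

```bash
python3 w.py; python3 - <<'E'
import cv2
im=cv2.imread("pics/last_top.png"); cv2.imwrite("pics/c4.png",cv2.resize(im[145:250,205:345],(800,600),interpolation=cv2.INTER_CUBIC))
im=cv2.imread("pics/last_side.png"); cv2.imwrite("pics/c5.png",cv2.resize(im,(800,600),interpolation=cv2.INTER_CUBIC))
E
```

```text
top (np.int64(50), np.float64(31.9), np.float64(0.999))
top_balls []
side (np.int64(0), np.float64(0.0), np.int64(0))
side_balls []
15.8 [ 460.5 -341.6  194.3] [-0.7  0.9 -0.1]
```

View pics/c4.png

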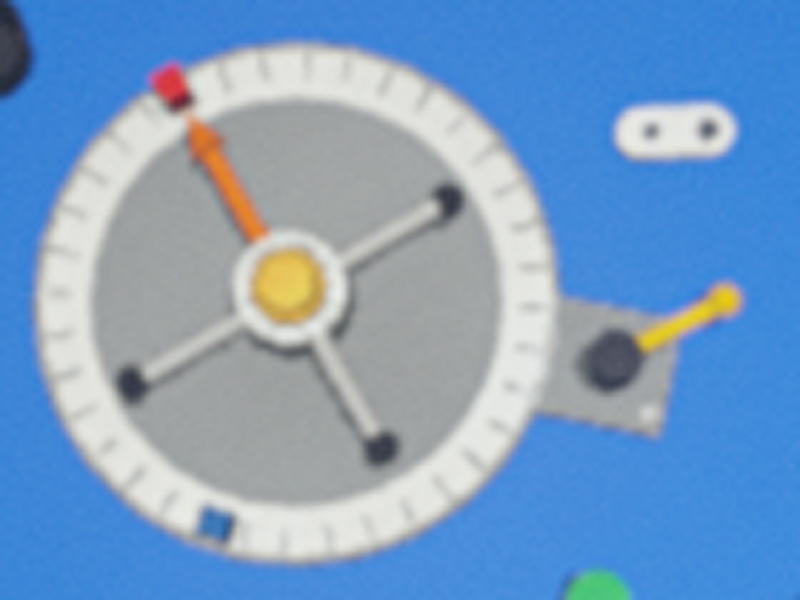

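View pics/c5.png

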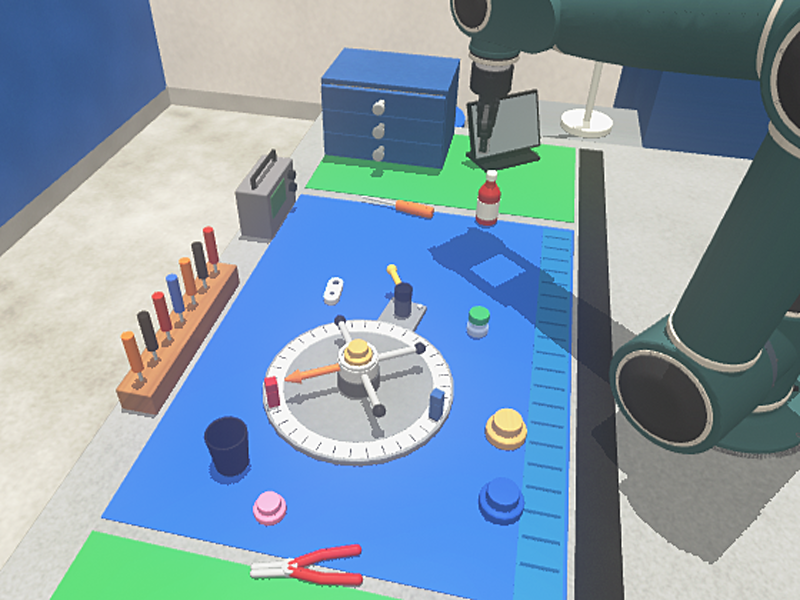

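The pointer faces the red post: tip at (193,118), post at (171,86). The housing is seated, the bystanders are unmoved, and the lever ball has gone over to (727,299). I'll measure the lever angle before handing in.

```bash
python3 - <<'E'
from m import *
pv=np.array([556.2,-47.])
for n,fs,roi in(("top",("pics/top0.png","pics/last_top.png"),(308,185,345,232)),("side",("pics/side0.png","pics/last_side.png"),(255,170,320,210))):
    for f in fs:
        im=cv2.imread(f); c,a,p=blobs(im,(18,110,90),(34,255,255),roi,1)[0]
        P=np.array([onz(n,u,60)[:2] for u in p.astype(float)]); vx,vy,x,y=cv2.fitLine(P.astype(np.float32),2,0,.01,.01).ravel()
        r=np.hypot(*(P-pv).T); far=P[r>r.max()-14].mean(0); d=far-pv
        print(f,a,"fit",np.degrees(np.arctan2(vy,vx)).round(1),"far",far.round(1),np.hypot(*d).round(1),np.degrees(np.arctan2(d[1],d[0])).round(1), "rmax",r.max().round(1))
E
```

```text
pics/top0.png 63 fit 44.1 far [505.4 -94.8] 69.8 -136.7 rmax 76.8
pics/last_top.png 55 fit -62.2 far [ 589.5 -107.4] 68.9 -61.1 rmax 76.1
pics/side0.png 84 fit 46.4 far [503.9 -97.2] 72.5 -136.2 rmax 80.2
pics/last_side.png 59 fit -61.7 far [ 590.5 -110.2] 71.9 -61.5 rmax 79.1
```

The lever has turned 75° against 80.2° nominal, so I'll go back, press against the stop again and watch.

Call:
{"method": "arm_command", "body": {"rows": [[[0, 0.35, 0.1], [0, 0, 0]], [[0, 0.7, 0.2], [0, 0, 0]], [[0, 1, 0.3], [0, 0, 0]]]}}

```text
t: 16.1
position: [460.0, -219.7, 158.0]
orientation: [[-1.0, -0.001, 0.0], [-0.001, 1.0, 0.0], [-0.0, 0.0, -1.0]]
force: [0.5, -1.4, 0.6]
gripper_width: 0.001
finger_force: 0.0
```

Call:
{"method": "arm_command", "body": {"rows": [[[-0.2, 0.35, 0], [0, 0, 0]], [[-0.4, 0.7, 0], [0, 0, 0]], [[-0.6, 1, 0], [0, 0, 0]], [[-0.6, 1, 0], [0, 0, 0]]]}}

```text
t: 16.5
position: [533.7, -97.5, 158.4]
orientation: [[-1.0, -0.006, 0.0], [-0.006, 1.0, 0.001], [-0.0, 0.001, -1.0]]
force: [0.0, -0.8, -1.1]
gripper_width: 0.002
finger_force: 0.0
```

Call:
{"method": "arm_command", "body": {"rows": [[[0, 0, 0.3], [0, 0, 0]], [[0, 0, 0.6], [0, 0, 0]], [[0, 0, 0.9], [0, 0, 0]], [[0, 0, 1], [0, 0, 0]], [[0, 0, 1], [0, 0, 0]]]}}

```text
t: 17.0
position: [531.3, -101.9, 37.5]
orientation: [[-1.0, -0.001, -0.003], [-0.001, 1.0, 0.001], [0.003, 0.001, -1.0]]
force: [-0.3, 0.4, 1.0]
gripper_width: 0.004
finger_force: 0.0
```

Call:
{"method": "arm_command", "body": {"rows": [[[-0.07, 0, 0], [0, 0, 0]], [[-0.14, 0, 0], [0, 0, 0]], [[-0.21, 0, 0], [0, 0, 0]], [[-0.24, 0, 0], [0, 0, 0]], [[-0.26, 0, 0], [0, 0, 0]], [[-0.26, 0, 0], [0, 0, 0]]]}}

```text
t: 17.6
position: [563.8, -102.4, 38.7]
orientation: [[-1.0, -0.0, -0.0], [-0.0, 1.0, 0.0], [0.0, 0.0, -1.0]]
force: [-0.3, 0.3, -0.1]
gripper_width: 0.002
finger_force: 0.0
```

Call:
{"method": "arm_command", "body": {"rows": [[[-0.008, 0, 0], [0, 0, 0]], [[-0.017, 0, 0], [0, 0, 0]], [[-0.017, 0, 0], [0, 0, 0]]]}}

```text
t: 17.9
position: [565.4, -102.4, 38.7]
orientation: [[-1.0, -0.0, -0.0], [-0.0, 1.0, 0.0], [0.0, 0.0, -1.0]]
force: [-1.1, -0.2, -0.3]
gripper_width: -0.003
finger_force: 0.4
```

Call:
{"method": "arm_command", "body": {"rows": [[[-0.008, 0, 0], [0, 0, 0]], [[-0.008, 0, 0], [0, 0, 0]]]}}

```text
t: 18.1
position: [566.0, -102.4, 38.5]
orientation: [[-1.0, -0.0, -0.001], [-0.0, 1.0, 0.0], [0.001, 0.0, -1.0]]
force: [-5.4, 0.7, 2.1]
gripper_width: 0.002
finger_force: 2.5
```

Call:
{"method": "arm_command", "body": {"rows": [[[-0.008, 0, 0], [0, 0, 0]], [[-0.008, 0, 0], [0, 0, 0]]]}}

```text
t: 18.3
position: [566.4, -102.3, 38.4]
orientation: [[-1.0, -0.0, -0.003], [-0.0, 1.0, 0.0], [0.003, 0.0, -1.0]]
force: [-11.8, 0.7, 3.9]
gripper_width: 0.0
finger_force: 4.9
```

Call:
{"method": "arm_command", "body": {"rows": [[[-0.008, 0, 0], [0, 0, 0]], [[-0.008, 0, 0], [0, 0, 0]]]}}

```text
t: 18.5
position: [566.8, -102.5, 38.2]
orientation: [[-1.0, -0.0, -0.004], [-0.0, 1.0, 0.0], [0.004, 0.0, -1.0]]
force: [-16.1, -1.5, 5.4]
gripper_width: 0.001
finger_force: 7.4
```

It stops rigidly at the same spot. The fixture has pale pins under the lever, so I'll check that the finger itself isn't what is touching one: back off, raise 9 mm, shift outward and press again.

Call:
{"method": "arm_command", "body": {"rows": [[[0.04, 0, 0], [0, 0, 0]], [[0.08, -0.02, -0.04], [0, 0, 0]], [[0.08, -0.05, -0.075], [0, 0, 0]], [[0.08, -0.05, -0.075], [0, 0, 0]]]}}

```text
t: 18.9
position: [559.4, -109.0, 48.9]
orientation: [[-1.0, 0.0, 0.002], [0.0, 1.0, -0.0], [-0.002, -0.0, -1.0]]
force: [0.6, 0.1, 0.3]
gripper_width: 0.001
finger_force: 0.0
```

```bash
python3 - <<'E'
from m import *
f=lambda u,z: onz("top",((u[0]+.5)/5.714-.5+205,(u[1]+.5)/5.714-.5+145),z)[:2]
pv=np.array([556.2,-47.])
for u in((665,330),(650,410)):
    for z in (16,45):
        P=f(u,z); d=P-pv; print(P.round(1),np.hypot(*d).round(1),np.degrees(np.arctan2(d[1],d[0])).round(1))
E
```

```text
[577.7 -76.4] 36.4 -53.8
[574.2 -74.9] 33.2 -57.2
[530.5 -68.4] 33.5 -140.1
[527.8 -67.1] 34.8 -144.7
```

Call:
{"method": "arm_command", "body": {"rows": [[[-0.04, 0, 0], [0, 0, 0]], [[-0.06, 0, 0], [0, 0, 0]], [[-0.06, 0, 0], [0, 0, 0]]]}}

```text
t: 19.2
position: [566.4, -108.3, 47.5]
orientation: [[-1.0, -0.0, -0.0], [-0.0, 1.0, 0.0], [0.0, 0.0, -1.0]]
force: [0.1, -0.1, -0.7]
gripper_width: -0.002
finger_force: 0.0
```

Call:
{"method": "arm_command", "body": {"rows": [[[-0.01, 0, 0], [0, 0, 0]], [[-0.02, 0, 0], [0, 0, 0]], [[-0.02, 0, 0], [0, 0, 0]]]}}

```text
t: 19.5
position: [568.4, -108.3, 47.5]
orientation: [[-1.0, -0.0, -0.0], [-0.0, 1.0, 0.0], [0.0, 0.0, -1.0]]
force: [0.5, 1.0, -1.0]
gripper_width: -0.001
finger_force: 0.1
```

Call:
{"method": "arm_command", "body": {"rows": [[[-0.01, 0, 0], [0, 0, 0]], [[-0.02, 0, 0], [0, 0, 0]], [[-0.02, 0, 0], [0, 0, 0]]]}}

```text
t: 19.8
position: [569.3, -108.2, 47.2]
orientation: [[-1.0, -0.0, -0.004], [-0.0, 1.0, 0.0], [0.004, 0.0, -1.0]]
force: [-15.1, 1.4, 6.0]
gripper_width: -0.0
finger_force: 7.7
```

Call:
{"method": "arm_command", "body": {"rows": [[[-0.01, 0, 0], [0, 0, 0]], [[-0.01, 0, 0], [0, 0, 0]]]}}

```text
t: 20.0
position: [569.7, -108.1, 47.1]
orientation: [[-1.0, -0.0, -0.006], [-0.0, 1.0, 0.001], [0.006, 0.001, -1.0]]
force: [-24.7, 1.7, 10.9]
gripper_width: 0.0
finger_force: 12.0
```

Call:
{"method": "arm_command", "body": {"rows": [[[-0.01, 0, 0], [0, 0, 0]], [[-0.01, 0, 0], [0, 0, 0]]]}}

```text
t: 20.2
position: [570.0, -108.1, 47.0]
orientation: [[-1.0, -0.0, -0.009], [-0.0, 1.0, 0.001], [0.009, 0.001, -1.0]]
force: [-32.5, 2.4, 14.4]
gripper_width: -0.004
finger_force: 16.4
```

Pressed higher and further out, the lever meets the same rigid stop: 32 N against about 1 N of friction, at the x its measured angle predicts. It is at its far stop and simply started a little off the open one. Retreat.

Call:
{"method": "arm_command", "body": {"rows": [[[0.04, 0, 0], [0, 0, 0]], [[0.15, 0, 0], [0, 0, 0]], [[0.3, 0, 0], [0, 0, 0]], [[0.3, 0, 0], [0, 0, 0]]]}}

```text
t: 20.6
position: [535.7, -108.4, 47.6]
orientation: [[-1.0, 0.0, -0.0], [0.0, 1.0, -0.0], [0.0, -0.0, -1.0]]
force: [-0.0, -0.5, 0.2]
gripper_width: -0.003
finger_force: 0.0
```

Call:
{"method": "arm_command", "body": {"rows": [[[0, 0, -0.3], [0, 0, 0]], [[0, 0, -0.6], [0, 0, 0]], [[0, 0, -1], [0, 0, 0]]]}}

```text
t: 20.9
position: [536.6, -108.2, 167.9]
orientation: [[-1.0, -0.0, -0.002], [-0.0, 1.0, 0.001], [0.002, 0.001, -1.0]]
force: [1.1, -0.2, 0.1]
gripper_width: 0.002
finger_force: 0.0
```

Call:
{"method": "arm_command", "body": {"rows": [[[0.2, -0.35, 0], [0, 0, 0]], [[0.4, -0.7, 0], [0, 0, 0]], [[0.6, -1, 0], [0, 0, 0]], [[0.6, -1, 0], [0, 0, 0]]]}}

```text
t: 21.3
position: [463.4, -231.7, 168.1]
orientation: [[-1.0, 0.004, 0.0], [0.004, 1.0, -0.001], [-0.0, -0.001, -1.0]]
force: [1.5, -0.5, -0.1]
gripper_width: 0.0
finger_force: 0.0
```

Call:
{"method": "arm_command", "body": {"rows": [[[0, -0.35, -0.1], [0, 0, 0]], [[0, -0.7, -0.2], [0, 0, 0]], [[0, -1, -0.3], [0, 0, 0]], [[0, -1, -0.3], [0, 0, 0]], [[0, -1, -0.3], [0, 0, 0]]]}}

```text
t: 21.8
position: [465.6, -348.6, 203.5]
orientation: [[-1.0, 0.001, 0.0], [0.001, 1.0, 0.0], [-0.0, 0.0, -1.0]]
force: [-0.5, -0.7, -0.2]
gripper_width: 0.001
finger_force: 0.0
```

```bash
python3 w.py; python3 - <<'E'
from m import *
im=cv2.imread("pics/last_top.png"); pv=np.array([556.2,-47.])
c,a,p=blobs(im,(18,110,90),(34,255,255),(308,185,345,232),1)[0]
P=np.array([onz("top",u,60)[:2] for u in p.astype(float)]); r=np.hypot(*(P-pv).T); far=P[r>r.max()-14].mean(0); d=far-pv; print(far,np.degrees(np.arctan2(d[1],d[0])))
c,a,p=blobs(im,(18,120,120),(32,255,255),(240,180,270,210),1)[0]; print("housing",a,onz("top",c,95))
d=cv2.absdiff(im,cv2.imread("pics/top0.png")).max(2); print([ (k,(d[y0:y1,x0:x1]>60).sum()) for k,(x0,y0,x1,y1) in dict(link=(308,160,338,176),jar=(300,240,320,258),cup=(188,140,214,165),pliers=(150,175,180,225)).items()])
E
```

```text
top (np.int64(49), np.float64(31.8), np.float64(0.999))
top_balls []
side (np.int64(0), np.float64(0.0), np.int64(0))
side_balls []
21.9 [ 465.5 -347.5  203.3] [-1.  -0.1 -0.7]
[ 589.92443513 -107.32526333] -60.79291880981778
housing 108 [588.28080118 138.70095665  95.        ]
[('link', np.int64(0)), ('jar', np.int64(0)), ('cup', np.int64(0)), ('pliers', np.int64(0))]
```

The pointer is at 31.8° against the red marker's 31.7°, the lever is at its stop, the housing is seated and the bystanders haven't moved.

```bash
python3 -c "
from workcell import arm
print(arm.sign_off())"
```

```text
the job is handed in; nothing more can be done
None
```

The job is handed in: the pointer faces the red marker to within about half a degree (31.8° against 31.7°). The yellow lever was then pushed to its far stop, where it stayed rigid under 32 N. The housing is still seated, and no bystander shows signs of having moved.

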